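Load a ball-mill block and hold its halves pressed together

ROBOT

A 6-joint arm with a two-finger parallel gripper is mounted at the origin on the work surface. World frame = base frame: x ahead of the robot, y to its left, z up, the work surface at z = 0. Lengths are in mm, angles in rad, forces in N, time in s.
With the tool pointing down it reaches from about 350 to 975 mm from the base axis. Payload 7.1 kg.
Tool frame: the origin (TCP) lies at the very end of the fingers, on their centre line; the grasp point (between the pads) lies r.pinch_z behind it (r.pinch_z is the distance from the TCP to the grasp point, in mm); y points along the fingers, z is the direction in which the jaws open and shut, and the axes are right-handed (so a half turn about y gives the same grasp; the last joint's range is limited). The gripper opens to 88 mm and grips with 3 to 60 N. Pads are 20 mm wide; open, the fingers measure 115 mm over their backs; the gripper's body (75 mm by 178 mm) begins 61 mm behind the grasp point.
Start: joints at [-1.292, 0.423, 1.63, -0, 1.089, -0.019], TCP at [183.404, -597.468, 193.275] pointing down, gripper open.
Joint ranges: [-3, 3], [-0.9, 2.11], [0.09, 2.58], [-1.31, 4.45], [0.11, 2.69], [-2.54, 2.54]. Speed limits (rad/s): [2.39, 2.39, 3.01, 3.14, 3.14, 3.14].

INTERFACE

Orientations are given as a unit quaternion [x, y, z, w].
In Python, from cell import r gives the robot as it stands.
- The arm moves only by the tool step_arm, never from a script. Its argument "increments" is a list of rows, each a list of 7 numbers: the shift along the tool's x, y, z in mm, then the turn, a rotation vector about the tool's x, y, z in degrees, then the opening, from 0 (shut) to 1 (fully open). In form: [[x, y, z, wx, wy, wz, grip], ...]. A call has 1 to 20 rows; each row is the pose to reach, as a shift and turn from the pose measured when the call began, along the tool's axes at that moment; what a row does not reach only later rows make up. A row lasts 1/12 s, in which the tool goes at most 41.7 mm and 7.16 degrees, less where a joint would pass 70% of its speed; a pose out of reach is approached as far as the arm can. A call with a gripper value outside its range is refused whole. The fingers move at their own pace and stop on an object; the grip force is fixed at half the most. Time passes only in rows, so rows that repeat a pose let the fingers close. It gives the time, the measured TCP pose, the force and the opening at its end, in the units of the state.
- r.get_obs(): the state, without advancing time (a new reading comes with each control period).
- r.get_image(name): name is "scene" or "top" or "wrist"; returns (picture, depth): 420x560x3 uint8, red, green, blue; 420x560 float32, mm along the optical axis (not along the pixel's ray), 0 where there is no reading.
- r.camera_info(name): a dict with "vfov" (degrees; the focal length in pixels is half the picture's height over the tangent of half this angle, whatever the lens; pixels are square), "cx", "cy" (the principal point, pixels), "dist" ([k1, k2, p1, p2, k3] as OpenCV has them; the pictures are not rectified), "R" (3x3) and "t" (3): a world point X has camera coordinates R X + t; the wrist camera has in their place "T_tool_cam" (4x4, takes a point from camera to tool coordinates, whose origin is the TCP and whose axes are the tool frame's). Camera axes: x right, y down, z forward; pixel columns grow to the right and rows downward; lengths in mm; the calibration is good to about 2 mm. A picture is of the moment at which its call begins: read the wrist's pose just before it. camera_info takes no time and is no camera call.
- r.close_job(): hands the job in, once; it reports no verdict.
The state is a dict: "time": time; "joint_positions": joint angles; "qvel": joint speeds; "joint_efforts": joint torques, N m; "eef_pos": TCP position; "tool_rot": TCP orientation; "force": force on the tool from outside, world axes, zero at the start; "ft_torque": the same for the moment, N m; "finger_gap": finger opening in mm.
Only numpy, scipy, OpenCV 4.12 (cv2) and the standard library are available. Lean on these libraries where they do the work, as an engineer would, in place of code of your own. Each camera call takes 0.05 s, during which the arm holds its last target. There are 200 camera calls.

TASK

One of the three wells of the metal block already holds a steel ball: put the two balls from the orange stand into the two empty wells, one ball per well. Then set the blue cover flush onto the block so that both brass dowels enter its two holes (either way round). Press the cover down until the sprung block is pushed all the way down, and finish while still holding the pair pressed down like that; leave the other things on the bench where they are.

Things in the scene. Friction and masses are not known exactly. Their poses are not given: they have to be found in the camera images.
- ball0_center (a point): centre of steel ball 0: 25 mm diameter, 64 g; it starts in a well of the orange stand or already in a well of the block. All three balls are alike. Seated in a block well its centre stands 3.5 mm above the block's top face. Its axes mean nothing
- ball1_center (a point): centre of steel ball 1: 25 mm diameter, 64 g; it starts in a well of the orange stand or already in a well of the block. All three balls are alike. Seated in a block well its centre stands 3.5 mm above the block's top face. Its axes mean nothing
- ball2_center (a point): centre of steel ball 2: 25 mm diameter, 64 g; it starts in a well of the orange stand or already in a well of the block. All three balls are alike. Seated in a block well its centre stands 3.5 mm above the block's top face. Its axes mean nothing
- stand_top (a point): centre of the top face of the orange ball stand, fixed, 56 mm (its x) x 150 mm (its y), 24 mm high; z up. Three round wells, 31 mm across and 9 mm deep, on its y axis at -45, 0 and +45 mm; a ball in one has its centre 3.5 mm above this face
- block_top (a point): centre of the top face of the aluminium lower half (the block), 64 mm (its x) x 170 mm (its y) x 28 mm high, top face 56 mm above the bench at rest; z up. It stands on springs over a fixed grey base plate 100 x 200 x 12 mm. Two brass dowels, 10 mm diameter with tapered tips, stand 22 mm above this face on its y axis at -72 and +72 mm; three wells lie between them
- well0 (a point): centre of the floor of block well 0, a round well 31 mm across and 9 mm deep, so this point is 9 mm below the block's top face, at y = -40 mm in the block's axes
- well1 (a point): centre of the floor of block well 1, a round well 31 mm across and 9 mm deep, so this point is 9 mm below the block's top face, at y = 0 mm in the block's axes
- well2 (a point): centre of the floor of block well 2, a round well 31 mm across and 9 mm deep, so this point is 9 mm below the block's top face, at y = 40 mm in the block's axes
- block (a joint): how far the block is pressed down, in m: 0 at rest (top), 0.010 fully down on its stop. With cover and balls on, it begins to sink at about 3 to 4 N of push and is fully down at about 12 N
- cover_centre (a point): centre of the blue cover (upper half), 33 mm above its underside; z up. Body 64 (x) x 170 (y) x 26 mm high, hollow below (20 mm), and on top, centred, a yellow grip rib 18 (x) x 50 (y) x 40 mm high; about 250 g. Two through holes, 13 mm, on its y axis at -72 and +72 mm. Starts flat on the bench, right way up. Flush on the block this point is 33 mm above the block's top face
- jar: bystander: glass jar with red cap, 52 mm across, 75 mm tall; origin under its centre
- reagent: bystander: reagent bottle with blue cap, 48 mm across, 95 mm tall; origin under its centre
- driver: bystander: screwdriver 150 mm long lying on the bench, nearer the robot than the rest
- beaker: bystander: white beaker, 56 mm across, 60 mm tall; origin under its centre
- tipbox: bystander: green box 70 x 90 x 45 mm; origin under its centre
- dish: bystander: flat glass dish 60 mm across, 12 mm high; origin under its centre

How it is judged:
By the outcome, as a careful person would: the job done as asked, in the order asked, and still so for the second after the job is handed in, while the arm keeps its last pose, push and grip.
It also fails if it takes over 67 s, if anything falls off the work surface, if the arm or the gripper's body presses on something with over 40 N, if the wrist force passes 120 N, or if a joint passes its speed limit or range.

## Working session

There is one attempt and no reset: what is moved stays moved. The work goes in short steps, Python scripts to look and compute and a tool call to move; the robot and the scene stay as the last step left them, time stands still between calls to the robot, and variables do not carry over. Pictures are saved under pics/ and viewed, about 8 in all and at most 12, crops included, and the job is handed in when it is done.

Besides the shell and the picture viewer there is one more tool, called as name(argument=value, ...), one argument or row to a line, values as JSON. step_arm: Moves the arm, as the interface text tells. Its arguments: {"type":"object","properties":{"increments":{"type":"array"}},"required":["increments"]}

```bash
ls; mkdir -p pics; cat > h.py <<'E'
import numpy as np, cv2
from scipy.spatial.transform import Rotation as Ro
from cell import r
def K(ci,shape=(420,560)):
    f=shape[0]/2/np.tan(np.radians(ci["vfov"])/2)
    return np.array([[f,0,ci["cx"]],[0,f,ci["cy"]],[0,0,1.]])
def pose():
    o=r.get_obs(); return np.array(o["eef_pos"]),Ro.from_quat(o["tool_rot"]),o
def ext(name):
    ci=r.camera_info(name)
    if name=="wrist":
        p,q,_=pose(); T=np.eye(4);T[:3,:3]=q.as_matrix();T[:3,3]=p
        W=T@np.array(ci["T_tool_cam"])   # cam->world
    else:
        W=np.eye(4);R=np.array(ci["R"]);W[:3,:3]=R.T;W[:3,3]=-R.T@np.array(ci["t"])
    return ci,W
def snap(name,tag):
    ci,W=ext(name); im,d=r.get_image(name)
    np.savez(f"{tag}.npz",im=im,d=d,W=W,K=K(ci),dist=np.array(ci["dist"],float))
    cv2.imwrite(f"pics/{tag}.png",im[:,:,::-1])
def ray(tag,uv):
    z=np.load(tag+".npz"); n=cv2.undistortPoints(np.array(uv,float).reshape(-1,1,2),z["K"],z["dist"]).reshape(-1,2)
    return z["W"],np.c_[n,np.ones(len(n))],z["d"]
def atz(tag,uv,zz):
    W,n,_=ray(tag,uv); d=n@W[:3,:3].T; o=W[:3,3]; return o+d*((zz-o[2])/d[:,2])[:,None]
def proj(tag,X):
    z=np.load(tag+".npz"); W=np.linalg.inv(z["W"]); rv,_=cv2.Rodrigues(W[:3,:3])
    return cv2.projectPoints(np.array(X,float).reshape(-1,1,3),rv,W[:3,3],z["K"],z["dist"])[0].reshape(-1,2)
def cloud(tag):
    z=np.load(tag+".npz"); d=z["d"]; v,u=np.mgrid[:420,:560]
    W,n,_=ray(tag,np.c_[u.ravel(),v.ravel()]); P=(n*d.ravel()[:,None])@W[:3,:3].T+W[:3,3]
    P[d.ravel()==0]=np.nan; return P.reshape(420,560,3),z["im"]
def move(dp_world,yaw=0):
    p,q,_=pose(); return q.inv().apply(dp_world)
E
python3 - <<'E'
from h import *
snap("top","top0");snap("scene","sc0")
p,q,o=pose();print(o,q.as_matrix().round(3),r.pinch_z)
for n in("top","scene","wrist"):print(r.camera_info(n))
a=cv2.imread("pics/top0.png");cv2.imwrite("pics/top0b.png",cv2.resize(a,(800,600)))
E
```

```text
pics
{'time': 0.1, 'joint_positions': array([-1.29196256e+00,  4.23692540e-01,  1.63060309e+00, -5.35522238e-05,
        1.08859264e+00, -1.89853149e-02]), 'qvel': array([ 1.80055955e-04, -3.74665373e-03, -1.76556784e-03, -5.30980549e-05,
        4.37867084e-04, -1.79686216e-04]), 'joint_efforts': array([ 3.20988065e-04, -5.45614672e+01, -2.74323857e+01,  6.45438046e-02,
        1.87450543e-02, -1.83573400e-05]), 'eef_pos': array([ 183.269617  , -596.97170736,  192.62845338]), 'tool_rot': array([-0.10499089,  0.69973213, -0.69882806,  0.10483894]), 'force': array([-0.2771181 , -0.44066383,  0.26050156]), 'ft_torque': array([ 0.00938685, -0.00939067,  0.02376028]), 'finger_gap': 87.76131196841497} [[-0.956 -0.     0.293]
 [-0.293  0.001 -0.956]
 [ 0.    -1.    -0.001]] 18.700000000000003
{'vfov': 43.22982277157294, 'cx': 274.19743527946207, 'cy': 208.92803762360458, 'dist': array([-0.0952447,  0.       ,  0.       ,  0.       ,  0.       ]), 'R': array([[-0.00392844, -0.99994101, -0.01012645],
       [-0.99146262,  0.00521455, -0.13028692],
       [ 0.13033204,  0.00952817, -0.9914246
[... 253 characters left out ...]
 0.97022433, -0.01302118],
       [ 0.80980845,  0.19444038, -0.55353701],
       [-0.53452323, -0.1444219 , -0.83272278]]), 't': array([  89.6514083 , -451.79814539, 1323.78105454])}
{'vfov': 69.58253547584003, 'cx': 278.1036366957345, 'cy': 208.65972861346427, 'dist': array([-0.04480383,  0.        ,  0.        ,  0.        ,  0.        ]), 'T_tool_cam': array([[ 4.10626006e-04,  9.70542585e-01,  2.40929287e-01,
        -6.47214730e+01],
       [-6.30848620e-04, -2.40929008e-01,  9.70542536e-01,
        -1.93180995e+02],
       [ 9.99999717e-01, -5.50519913e-04,  5.13333734e-04,
         6.99831881e-01],
       [ 0.00000000e+00,  0.00000000e+00,  0.00000000e+00,
         1.00000000e+00]])}
```

View pics/top0b.png

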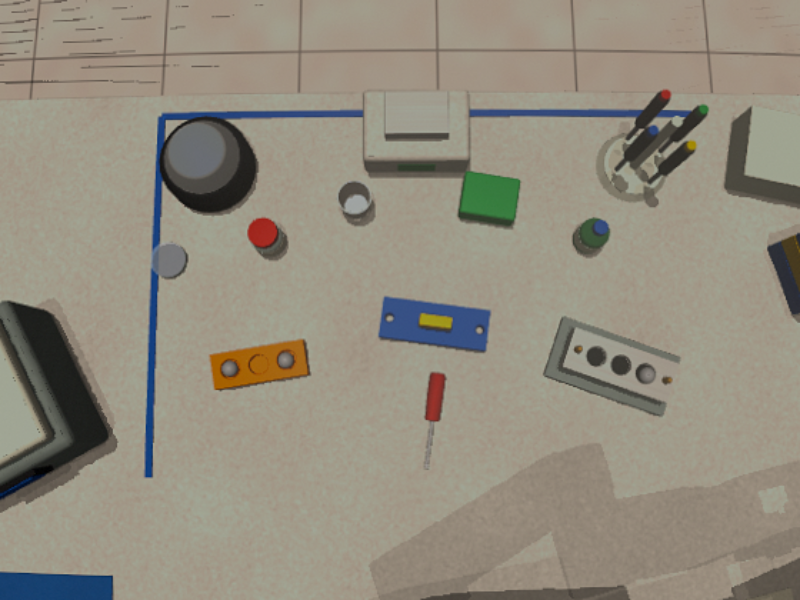

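View pics/sc0.png

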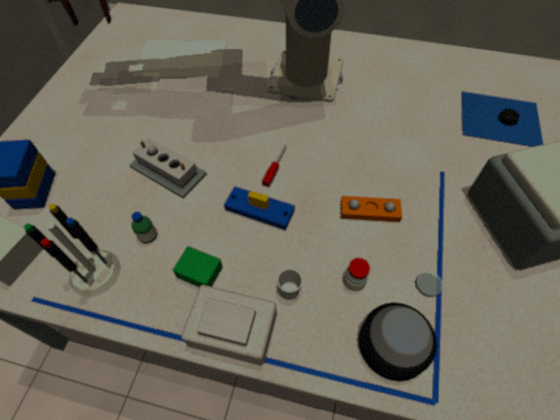

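Top view (800x600 scale): the stand's balls are at (229,369) and (286,359). The cover's holes are at (390,318) and (479,329). The block's dowels are at (578,349) and (668,380), with a ball in the well at (646,373) next to the right dowel. The other two wells are empty.

```bash
python3 - <<'E'
from h import *
s=.7
f=lambda l,z:atz("top0",np.array(l)*s,z)
print("balls",f([(229,369),(286,359)],27.5))
c=f([(390,318),(479,329)],26);print("cover",c,c.mean(0),np.linalg.norm(c[0]-c[1]))
d=f([(578,349),(668,380)],78);print("dowel",d,d.mean(0),np.linalg.norm(d[0]-d[1]))
w=f([(596,356),(621,365),(646,373)],58);print("wells",w)
P,im=cloud("top0")
def patch(u,v):
    u=int(u*s);v=int(v*s);return np.nanmedian(P[v-1:v+2,u-1:u+2].reshape(-1,3),0).round(1)
for n,(u,v) in dict(stand=(258,364),coverL=(405,320),rib=(435,321),blocktop=(608,348),ball=(646,373),ballL=(229,369),bench=(520,400)).items():print(n,patch(u,v))
E
```

```text
balls [[486.1685775  318.20089583  27.5       ]
 [501.70409064 228.35299789  27.5       ]]
cover [[565.69987538  65.15763295  26.        ]
 [547.58496776 -74.63388828  26.        ]] [556.64242157  -4.73812767  26.        ] 140.9603465018592
dowel [[ 511.81150646 -217.76171282   78.        ]
 [ 463.95761919 -353.35200231   78.        ]] [ 487.88456283 -285.55685756   78.        ] 143.78706871497872
wells [[ 502.13543673 -249.94392532   58.        ]
 [ 488.04071553 -288.16558709   58.        ]
 [ 475.43609772 -326.56426687   58.        ]]
stand [496.4 276.4  13.7]
coverL [562.5  42.7  26.5]
rib [558.1  -2.6  66. ]
blocktop [ 515.7 -268.4   54.3]
ball [ 475.3 -323.6   69.2]
ballL [486.4 316.   38. ]
bench [ 436.2 -140.5   -2.3]
```

```bash
cat >> h.py <<'E'
def go(x,y,z,yaw):
    "tool shift (mm), rotvec(deg) to TCP target pointing down with jaw dir at yaw deg"
    p,q,o=pose(); zz=np.array([np.cos(np.radians(yaw)),np.sin(np.radians(yaw)),0]); yy=np.array([0,0,-1.])
    Rt=Ro.from_matrix(np.c_[np.cross(yy,zz),yy,zz])
    print("t",round(o["time"],2),"tcp",p.round(1),"F",np.round(o["force"],1),"gap",round(o["finger_gap"],1))
    print("shift",q.inv().apply(np.array([x,y,z])-p).round(1),"rot",np.degrees((q.inv()*Rt).as_rotvec()).round(2))
E
python3 -c "
from h import *
go(488,-286,190,-19.5)"
```

```text
t 0.1 tcp [ 183.3 -597.   192.6] F [-0.3 -0.4  0.3] gap 87.8
shift [-382.6    2.9 -207.9] rot [ 7.000e-02 -5.343e+01 -3.000e-02]
```

step_arm(
  increments=[
    [-382.6,2.9,-207.9,0,-53.4,0,1],
    [-382.6,2.9,-207.9,0,-53.4,0,1],
    [-382.6,2.9,-207.9,0,-53.4,0,1],
    [-382.6,2.9,-207.9,0,-53.4,0,1],
    [-382.6,2.9,-207.9,0,-53.4,0,1],
    [-382.6,2.9,-207.9,0,-53.4,0,1],
    [-382.6,2.9,-207.9,0,-53.4,0,1],
    [-382.6,2.9,-207.9,0,-53.4,0,1],
    [-382.6,2.9,-207.9,0,-53.4,0,1],
    [-382.6,2.9,-207.9,0,-53.4,0,1],
    [-382.6,2.9,-207.9,0,-53.4,0,1],
    [-382.6,2.9,-207.9,0,-53.4,0,1],
    [-382.6,2.9,-207.9,0,-53.4,0,1],
    [-382.6,2.9,-207.9,0,-53.4,0,1],
    [-382.6,2.9,-207.9,0,-53.4,0,1],
    [-382.6,2.9,-207.9,0,-53.4,0,1],
  ],
)

```text
time: 1.43
eef_pos: [487.1, -287.0, 189.9]
tool_rot: [-0.407, 0.578, -0.577, 0.407]
force: [-0.3, -0.1, -0.3]
finger_gap: 88.0
```

```bash
python3 - <<'E'
from h import *
snap("wrist","wb")
go(494,273,140,9.8)
c=proj("wb",[(511.8,-217.8,78),(464,-353.4,78),(488,-286,58)]);print(c)
im=cv2.imread("pics/wb.png");cv2.imwrite("pics/wbb.png",cv2.resize(im,(800,600),interpolation=cv2.INTER_CUBIC))
E
```

```text
t 1.48 tcp [ 487.2 -287.   190. ] F [-0.4  0.4 -0.7] gap 88.3
shift [-529.6   50.7 -181.8] rot [  0.04 -29.45  -0.07]
[[278.23469747 124.31408533]
 [278.80368436 261.22491717]
 [278.73156666 193.0986086 ]]
```

View pics/wbb.png

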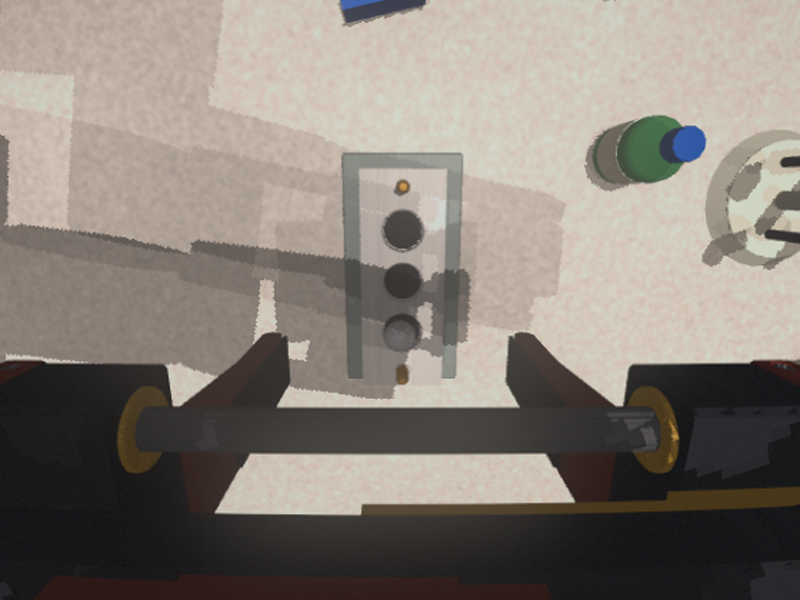

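Wrist view (800x600 scale): dowels at (403,187) and about (402,382), with empty wells at (403,230) and (402,281) and a ball at (402,332). They sit about 7 px lower than the top camera predicts, so I'll measure that offset.

```bash
python3 - <<'E'
from h import *
a=1/1.42857
f=lambda l,z:atz("wb",(np.array(l)+.5)*a-.5,z).round(1)
print("dowel",f([(403,187),(402,382)],78));print("wells",f([(403,230),(402,281)],56)); print("ball",f([(402,332)],60))
P,im=cloud("wb")
m=(abs(P[:,:,2]-56)<4)&(np.hypot(P[:,:,0]-488,P[:,:,1]+286)<100)
Q=P[m];print(m.sum(),Q[:,2].mean(),cv2.minAreaRect(Q[:,:2].astype(np.float32)))
b=(abs(P[:,:,2])<8);print("bench z",np.median(P[b][:,2]))
print("top-cam reagent/block overlap")
Pt,_=cloud("top0")
m=(abs(Pt[:,:,2]-56)<4)&(np.hypot(Pt[:,:,0]-488,Pt[:,:,1]+286)<100)
Q=Pt[m];print(m.sum(),Q[:,2].mean(),cv2.minAreaRect(Q[:,:2].astype(np.float32)))
E
```

```text
dowel [[ 513.2 -224.8   78. ]
 [ 464.1 -361.    78. ]]
wells [[ 503.  -254.3   56. ]
 [ 489.2 -291.    56. ]]
ball [[ 475.8 -328.7   60. ]]
6840 57.70089086727179 ((488.94232177734375, -293.1231384277344), (169.48495483398438, 64.18588256835938), 70.3086166381836)
bench z 1.7482438422775886
top-cam reagent/block overlap
1664 55.527212992510336 ((488.8363037109375, -288.3467712402344), (171.97430419921875, 65.17381286621094), 69.88258361816406)
```

```bash
python3 - <<'E'
from h import *
go(502,226,100,9.8)
print(proj("wb",[pose()[0]+pose()[1].apply([0,0,s]) for s in(-44,0,44)])*1.4286)
E
```

```text
t 1.48 tcp [ 487.2 -287.   190. ] F [-0.4  0.4 -0.7] gap 88.3
shift [-488.    90.6 -158.4] rot [  0.04 -29.45  -0.07]
[[304.26592328 331.73669972]
 [397.65035616 331.76244534]
 [491.02484837 331.64637344]]
```

step_arm(
  increments=[
    [-488,90.6,-158.4,0,-29.4,0,1],
    [-488,90.6,-158.4,0,-29.4,0,1],
    [-488,90.6,-158.4,0,-29.4,0,1],
    [-488,90.6,-158.4,0,-29.4,0,1],
    [-488,90.6,-158.4,0,-29.4,0,1],
    [-488,90.6,-158.4,0,-29.4,0,1],
    [-488,90.6,-158.4,0,-29.4,0,1],
    [-488,90.6,-158.4,0,-29.4,0,1],
    [-488,90.6,-158.4,0,-29.4,0,1],
    [-488,90.6,-158.4,0,-29.4,0,1],
    [-488,90.6,-158.4,0,-29.4,0,1],
    [-488,90.6,-158.4,0,-29.4,0,1],
    [-488,90.6,-158.4,0,-29.4,0,1],
    [-488,90.6,-158.4,0,-29.4,0,1],
    [-488,90.6,-158.4,0,-29.4,0,1],
    [-488,90.6,-158.4,0,-29.4,0,1],
    [-488,90.6,-158.4,0,-29.4,0,1],
  ],
)

```text
time: 2.9
eef_pos: [502.1, 224.5, 100.3]
tool_rot: [-0.54, 0.457, -0.456, 0.54]
force: [-0.7, -0.3, 0.0]
finger_gap: 87.9
```

```bash
python3 - <<'E'
from h import *
snap("wrist","ws");snap("top","top1");snap("scene","sc1")
p,q,_=pose();print(p,q.as_matrix()[:,2].round(3))
print(proj("ws",[(501.7,228.4,27.5),(486.2,318.2,27.5)])*1.4286)
print(proj("ws",[p+q.apply([0,0,s]) for s in(-44,0,44)])*1.4286)
im=cv2.imread("pics/ws.png");cv2.imwrite("pics/wsb.png",cv2.resize(im,(800,600),interpolation=cv2.INTER_CUBIC))
E
```

```text
[502.32984195 224.79227631 100.36777611] [0.986 0.168 0.   ]
[[398.57621898 289.69064068]
 [398.2278063  137.69964437]]
[[305.59055945 331.59207054]
 [399.01049805 331.63686549]
 [492.4242118  331.54025377]]
```

View pics/wsb.png

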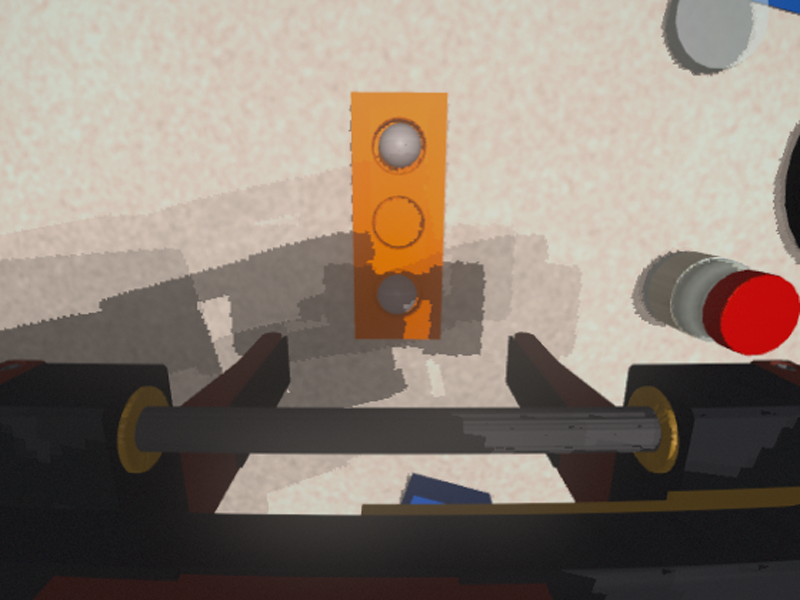

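Wrist view (800x600 scale): near ball at (398,294), far ball at (401,146), fingertips at about (280,338) and (515,338). I'll check the wrist calibration against the fingers' depth.

```bash
python3 - <<'E'
from h import *
z=np.load("ws.npz");P,im=cloud("ws");p,q,_=pose()
T=q.inv().apply((P-p).reshape(-1,3)).reshape(P.shape)
m=(abs(T[...,2])<62)&(abs(T[...,2])>30)&(T[...,1]>-60)&(T[...,1]<25)&(abs(T[...,0])<40)
v,u=np.nonzero(m)
print(m.sum())
for sgn in(-1,1):
    k=m&(np.sign(T[...,2])==sgn);Q=T[k]
    if len(Q):print(sgn,Q.min(0).round(1),Q.max(0).round(1)); tip=Q[Q[:,1]>Q[:,1].max()-6];print(len(tip),tip.min(0).round(1),tip.max(0).round(1))
for v,u in[(232,190),(234,194),(240,196),(250,198),(236,366),(245,362)]:print(u,v,T[v,u].round(1))
# balls: sphere top fit, wrist and top cams
from scipy.optimize import least_squares
for tag in("ws","top0"):
  C,_=cloud(tag)
  for c in[(501.7,227),(486.2,316.5)]:
    k=(np.hypot(C[...,0]-c[0],C[...,1]-c[1])<16)&(C[...,2]>27)&(C[...,2]<50);Q=C[k]
    s=least_squares(lambda x:np.linalg.norm(Q-x,axis=1)-12.5,[*c,27.5],loss="soft_l1");print(tag,len(Q),s.x.round(1))
E
```

```text
1875
-1 [-10.8 -60.  -54. ] [ 11.4 -29.9 -44.1]
120 [-10.5 -35.8 -53.2] [ 10.8 -29.9 -44.3]
1 [-10.7 -60.   42.4] [ 11.3 -29.8  52.2]
115 [-10.5 -35.8  42.4] [ 10.9 -29.8  51.4]
190 232 [ 32.8  98.6 -90.6]
194 234 [-10.3 -34.3 -47.5]
196 240 [ -9.1 -40.7 -44.7]
198 250 [ -3.3 -40.5 -44.1]
366 236 [-10.2 -37.5  47.1]
362 245 [ -7.9 -45.   43. ]
ws 599 [501.  226.2  29. ]
ws 761 [487.9 314.1  29.1]
top0 98 [501.7 229.6  27.5]
top0 99 [488.2 318.3  27.8]
```

```bash
python3 - <<'E'
from h import *
p,q,_=pose();c=proj("sc1",[p])[0];print(c, proj("top1",[p]))
im=cv2.imread("pics/sc1.png");u,v=c.astype(int)
cv2.imwrite("pics/sc1c.png",cv2.resize(im[max(v-110,0):v+70,u-120:u+120],None,fx=3.3,fy=3.3,interpolation=cv2.INTER_CUBIC))
E
```

```text
[356.93763809 186.8010311 ] [[196.74364988 249.22725634]]
```

View pics/sc1c.png

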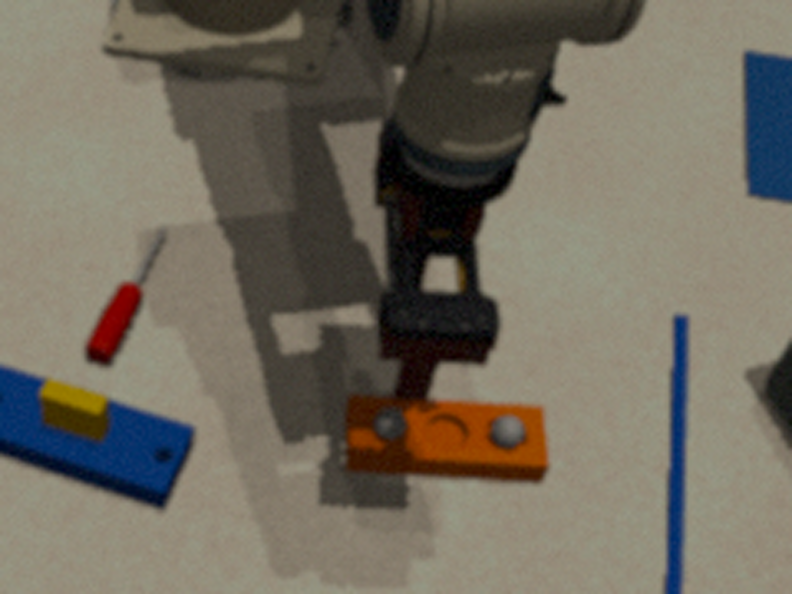

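```bash
python3 - <<'E'
from h import *
P,im=cloud("sc1");p,q,_=pose()
T=q.inv().apply((P-p).reshape(-1,3)).reshape(P.shape)
m=(abs(T[...,2])<75)&(abs(T[...,0])<30)&(T[...,1]>-90)&(T[...,1]<45)
Q=T[m]
h=np.arange(-90,46,10)
for a in h:
    k=Q[(Q[:,1]>=a)&(Q[:,1]<a+10)]
    if len(k):print(a,len(k),k.min(0).round(0),k.max(0).round(0))
E
```

```text
-80 27 [-11. -79. -46.] [ 12. -70.  57.]
-70 40 [-11. -70. -47.] [ 12. -61.  55.]
-60 40 [-10. -60. -47.] [ 12. -50.  54.]
-50 40 [-11. -50. -47.] [ 12. -40.  53.]
-40 25 [-11. -40. -49.] [ 12. -32.  54.]
```

```bash
python3 -c "
from h import *
go(501,226.5,75,9.8)"
```

```text
t 3.05 tcp [502.3 224.8 100.4] F [-0.3 -0.3 -0.4] gap 88.0
shift [-1.9 25.4 -1. ] rot [-0.   -0.15 -0.08]
```

step_arm(
  increments=[
    [-1.9,25.4,-1,0,0,0,0.45],
    [-1.9,25.4,-1,0,0,0,0.45],
    [-1.9,25.4,-1,0,0,0,0.45],
    [-1.9,25.4,-1,0,0,0,0.45],
    [-1.9,25.4,-1,0,0,0,0.45],
    [-1.9,25.4,-1,0,0,0,0.45],
    [-1.9,25.4,-1,0,0,0,0.45],
  ],
)

```text
time: 3.63
eef_pos: [501.4, 226.7, 75.6]
tool_rot: [-0.54, 0.456, -0.456, 0.541]
force: [-0.2, 0.5, 0.2]
finger_gap: 44.5
```

```bash
cat >> h.py <<'E'
def tips(tag,half=45):
    P,im=cloud(tag);p,q,_=pose()
    T=q.inv().apply((P-p).reshape(-1,3)).reshape(P.shape)
    m=(abs(T[...,2])<half)&(abs(T[...,0])<25)&(T[...,1]>-70)&(T[...,1]<45)
    Q=T[m]
    for a in range(-70,46,5):
        k=Q[(Q[:,1]>=a)&(Q[:,1]<a+5)]
        if len(k):print(a,len(k),k.min(0).round(0),k.max(0).round(0))
E
python3 - <<'E'
from h import *
snap("wrist","ws2");snap("scene","sc2")
go(501,226.5,60,9.8)
tips("sc2");print();tips("ws2")
im=cv2.imread("pics/ws2.png");cv2.imwrite("pics/ws2b.png",cv2.resize(im[100:300,100:460],(800,444),interpolation=cv2.INTER_CUBIC))
E
```

```text
t 3.73 tcp [501.2 226.7  75.4] F [-0.3 -0.3  0.3] gap 40.2
shift [ 0.2 15.4 -0.3] rot [-0.04 -0.15 -0.09]
-45 6 [ -6. -44.  29.] [  8. -40.  30.]
-40 12 [ -9. -39.  27.] [ 12. -35.  30.]
-35 9 [ -7. -35.  25.] [ 11. -32.  30.]
30 6 [-5. 33. -0.] [ 8. 35.  4.]
35 33 [-10.  35.  -9.] [10. 40. 10.]
40 25 [-11.  40. -11.] [12. 45. 11.]

-70 310 [-11. -70. -33.] [  3. -65.  32.]
-65 277 [-11. -65. -32.] [  7. -60.  31.]
-60 245 [-11. -60. -32.] [  9. -55.  31.]
-55 253 [-11. -55. -32.] [ 11. -50.  31.]
-50 218 [-11. -50. -32.] [ 11. -45.  30.]
-45 212 [-11. -45. -31.] [ 11. -40.  30.]
-40 181 [-11. -40. -31.] [ 10. -35.  30.]
-35 116 [-11. -35. -31.] [ 11. -31.  31.]
30 132 [-6. 33. -7.] [ 6. 35.  6.]
35 403 [-11.  35. -11.] [11. 40. 10.]
40 160 [-12.  40. -12.] [12. 45. 12.]
```

View pics/ws2b.png

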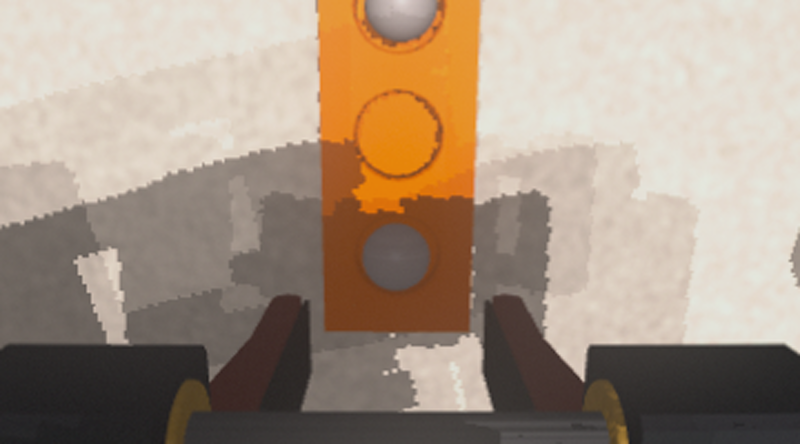

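step_arm(
  increments=[
    [0.2,20,0,0,0,0,0.45],
    [0.2,40,0,0,0,0,0.45],
    [0.2,44,0,0,0,0,0.45],
    [0.2,47,0,0,0,0,0.45],
    [0.2,47,0,0,0,0,0.45],
  ],
)

```text
time: 4.15
eef_pos: [501.1, 226.5, 28.3]
tool_rot: [-0.54, 0.457, -0.456, 0.541]
force: [0.1, 0.3, -0.2]
finger_gap: 39.5
```

```bash
python3 - <<'E'
from h import *
snap("scene","sc3");snap("wrist","ws3")
go(501,226.5,26,9.8)
tips("ws3",75)
p,q,_=pose();c=proj("sc3",[p])[0]
im=cv2.imread("pics/sc3.png");u,v=c.astype(int);print(u,v)
cv2.imwrite("pics/sc3c.png",cv2.resize(im[v-60:v+40,u-70:u+70],None,fx=5,fy=5,interpolation=cv2.INTER_CUBIC))
E
```

```text
t 4.25 tcp [501.8 226.8  29.1] F [ 0.6 -0.6  0.2] gap 39.5
shift [ 0.2  3.1 -0.8] rot [-0.09 -0.15 -0.1 ]
-70 281 [-11. -70. -31.] [  4. -65.  29.]
-65 276 [-11. -65. -30.] [  6. -60.  29.]
-60 218 [-11. -60. -29.] [  9. -55.  28.]
-55 262 [-11. -55. -29.] [ 11. -50.  28.]
-50 209 [-11. -50. -29.] [ 11. -45.  28.]
-45 191 [-11. -45. -29.] [ 10. -40.  28.]
-40 182 [-11. -40. -29.] [ 11. -35.  28.]
-35 129 [-11. -35. -29.] [ 11. -30.  28.]
-30 1 [  2. -30. -21.] [  2. -30. -21.]
-15 394 [ -8. -14.  -9.] [  8. -10.   7.]
-10 496 [-11. -10. -12.] [11. -5. 10.]
-5 174 [-12.  -5. -13.] [11. -0. 11.]
0 3854 [-25.   0. -28.] [25.  5. 28.]
5 139 [-23.   5. -27.] [19. 10. 25.]
10 298 [-12.  10. -16.] [14. 14. 15.]
25 6608 [-25.  25. -75.] [25. 30. 75.]
353 203
```

View pics/sc3c.png

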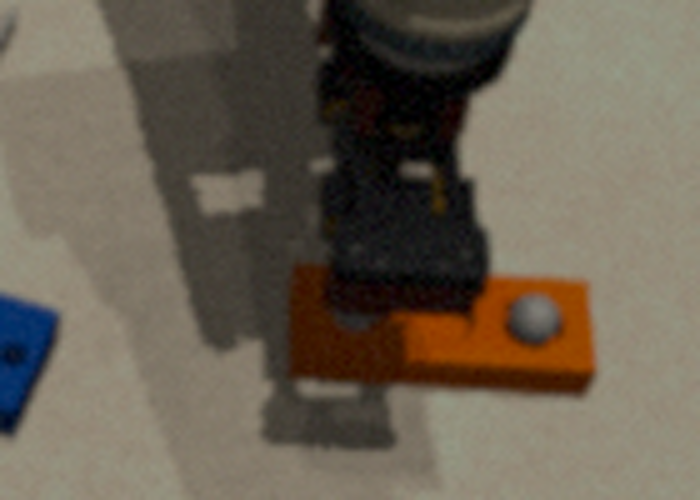

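Scene view: the visible fingertips still look about 30 mm above the stand, although the reported TCP is almost on its top face. A slow descent with a force check will settle it.

step_arm(
  increments=[
    [0.2,2,-0.5,0,0,0,0.45],
    [0.2,4,-0.5,0,0,0,0.45],
    [0.2,5,-0.5,0,0,0,0.45],
    [0.2,6,-0.5,0,0,0,0.45],
    [0.2,6.5,-0.5,0,0,0,0.45],
  ],
)

```text
time: 4.67
eef_pos: [501.3, 226.5, 22.6]
tool_rot: [-0.539, 0.456, -0.456, 0.541]
force: [0.8, -0.1, 0.7]
finger_gap: 39.6
```

step_arm(
  increments=[
    [0,6,0,0,0,0,0.45],
    [0,12,0,0,0,0,0.45],
    [0,18,0,0,0,0,0.45],
    [0,22,0,0,0,0,0.45],
    [0,24,0,0,0,0,0.45],
    [0,24,0,0,0,0,0.45],
  ],
)

```text
time: 5.17
eef_pos: [500.9, 226.4, -2.2]
tool_rot: [-0.54, 0.456, -0.456, 0.541]
force: [-0.6, -0.2, -0.6]
finger_gap: 39.6
```

```bash
python3 - <<'E'
from h import *
snap("wrist","ws4")
go(501,226.5,-4,9.8)
tips("ws4",75)
E
```

```text
t 5.22 tcp [501.1 226.5  -1.8] F [-0.1  0.8  0.9] gap 39.4
shift [-0.   2.2 -0.1] rot [-0.05 -0.14 -0.09]
-70 300 [-11. -70. -31.] [  3. -65.  29.]
-65 256 [-11. -65. -30.] [  6. -60.  28.]
-60 226 [-11. -60. -30.] [  9. -55.  28.]
-55 263 [-11. -55. -29.] [ 11. -50.  27.]
-50 204 [-11. -50. -29.] [ 11. -45.  28.]
-45 925 [-11. -45. -29.] [ 10. -40.  28.]
-40 751 [-12. -40. -29.] [ 11. -35.  28.]
-35 315 [-12. -35. -29.] [ 11. -30.  28.]
-30 4399 [-25. -30. -28.] [ 25. -25.  29.]
-25 89 [-12. -25. -15.] [ 17. -20.  16.]
-20 379 [-12. -20. -15.] [ 12. -17.  16.]
-10 73 [-25.  -6. -75.] [23. -5. 75.]
-5 7229 [-25.  -5. -75.] [24. -1. 75.]
```

The reported TCP lies about 30 mm beyond the real fingertips, since it now reads -2 mm with no contact. I'll work from the real tips, at tool y≈-30.5.

step_arm(
  increments=[
    [0,1.5,0,0,0,0,0.45],
    [0,3,0,0,0,0,0.45],
    [0,3.5,0,0,0,0,0.45],
    [0,3.5,0,0,0,0,0.45],
  ],
)

```text
time: 5.55
eef_pos: [501.3, 226.5, -5.0]
tool_rot: [-0.54, 0.456, -0.456, 0.541]
force: [-0.0, 1.1, 3.2]
finger_gap: 39.3
```

step_arm(
  increments=[
    [0,-1,0,0,0,0,0.45],
    [0,-1,0,0,0,0,0],
    [0,-1,0,0,0,0,0],
    [0,-1,0,0,0,0,0],
    [0,-1,0,0,0,0,0],
    [0,-1,0,0,0,0,0],
    [0,-1,0,0,0,0,0],
  ],
)

```text
time: 6.13
eef_pos: [501.4, 226.6, -4.0]
tool_rot: [-0.54, 0.456, -0.456, 0.541]
force: [0.1, 0.1, 0.9]
finger_gap: 23.3
```

step_arm(
  increments=[
    [0,0,0,0,0,0,0],
    [0,0,0,0,0,0,0],
    [0,-10,0,0,0,0,0],
    [0,-25,0,0,0,0,0],
    [0,-50,0,0,0,0,0],
    [0,-80,0,0,0,0,0],
    [0,-110,0,0,0,0,0],
    [0,-120,0,0,0,0,0],
    [0,-120,0,0,0,0,0],
  ],
)

```text
time: 6.88
eef_pos: [503.1, 227.2, 119.1]
tool_rot: [-0.538, 0.455, -0.457, 0.543]
force: [0.7, -0.3, -0.1]
finger_gap: 23.1
```

```bash
python3 - <<'E'
from h import *
snap("wrist","ws5")
go(489,-290,150,-19.7)
p,q,_=pose()
P,im=cloud("ws5");T=q.inv().apply((P-p).reshape(-1,3)).reshape(P.shape)
m=(abs(T[...,2])<12)&(abs(T[...,0])<16)&(T[...,1]>-60)&(T[...,1]<-5);Q=T[m];print(len(Q),Q.min(0),Q.max(0))
from scipy.optimize import least_squares
if len(Q)>20:print(least_squares(lambda x:np.linalg.norm(Q-x,axis=1)-12.5,[0,-33,0],loss="soft_l1").x)
im=cv2.imread("pics/ws5.png");cv2.imwrite("pics/ws5b.png",cv2.resize(im[100:300,100:460],(800,444),interpolation=cv2.INTER_CUBIC))
E
```

```text
t 6.93 tcp [501.9 226.6 117.1] F [ 0.4 -0.5 -1.4] gap 23.3
shift [507.  -34.4 -99.2] rot [-0.19 29.36 -0.19]
1661 [-12.89228041 -59.73348899 -11.97010627] [ 10.63838515 -31.27847632  11.79322674]
[-1.24835309e-02 -3.52181185e+01  4.68926703e-01]
```

View pics/ws5b.png

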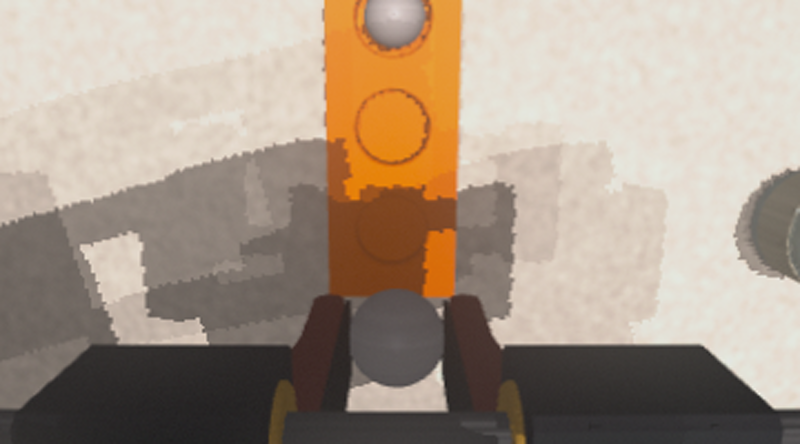

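Held ball confirmed between the fingertips: crop (397,338).

step_arm(
  increments=[
    [509,-20,-99,0,29.4,0,0],
    [509,-20,-99,0,29.4,0,0],
    [509,-20,-99,0,29.4,0,0],
    [509,-20,-99,0,29.4,0,0],
    [509,-20,-99,0,29.4,0,0],
    [509,-20,-99,0,29.4,0,0],
    [509,-20,-99,0,29.4,0,0],
    [509,-20,-99,0,29.4,0,0],
    [509,-20,-99,0,29.4,0,0],
    [509,-20,-99,0,29.4,0,0],
    [509,-20,-99,0,29.4,0,0],
    [509,-20,-99,0,29.4,0,0],
    [509,-20,-99,0,29.4,0,0],
    [509,-20,-99,0,29.4,0,0],
    [509,22,-99,0,29.4,0,0],
    [509,27,-99,0,29.4,0,0],
    [509,27,-99,0,29.4,0,0],
  ],
)

```text
time: 8.35
eef_pos: [486.5, -288.9, 84.9]
tool_rot: [-0.407, 0.581, -0.575, 0.407]
force: [0.0, -0.9, -0.9]
finger_gap: 23.4
```

```bash
python3 - <<'E'
from h import *
snap("wrist","wc");go(489,-292,60,-19.7)
print(proj("wc",[(489,-292,56),(503,-254.3,56)]),)
im=cv2.imread("pics/wc.png");cv2.imwrite("pics/wcb.png",cv2.resize(im[60:300,150:420],(675,600),interpolation=cv2.INTER_CUBIC))
E
```

```text
t 8.4 tcp [ 488.  -289.7   86.8] F [-0.1  0.6 -0.4] gap 23.6
shift [ 2.  26.7  1.8] rot [ 0.18  0.   -0.3 ]
[[282.8792488  223.18078602]
 [283.6819093  170.63769559]]
```

View pics/wcb.png

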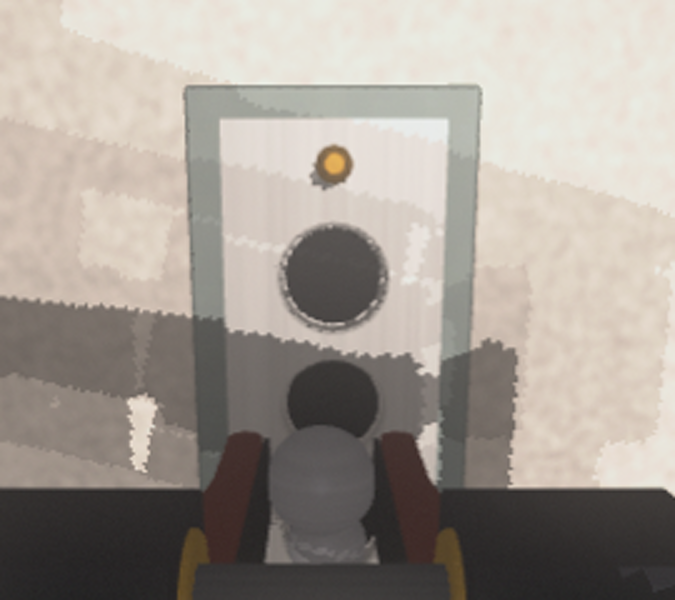

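Crop: far well rim at (333,275), dowel at (334,163), held ball at (322,480). All agree with prediction. I'll place the ball in the far well.

```bash
python3 - <<'E'
from h import *
print(atz("wc",[(283.2,170)],56),atz("wc",[(283.6,125.2)],78))
go(503,-254.3,60,-19.7);go(503,-254.3,30,-19.7)
E
```

```text
[[ 502.82303095 -253.7389561    56.        ]] [[ 513.28233811 -224.35546571   78.        ]]
t 8.4 tcp [ 488.  -289.7   86.8] F [-0.1  0.6 -0.4] gap 23.6
shift [-38.2  26.9   2.2] rot [ 0.18  0.   -0.3 ]
t 8.4 tcp [ 488.  -289.7   86.8] F [-0.1  0.6 -0.4] gap 23.6
shift [-38.1  56.9   2.3] rot [ 0.18  0.   -0.3 ]
```

step_arm(
  increments=[
    [-38.4,0,2.2,0,0,0,0],
    [-38.4,15,2.2,0,0,0,0],
    [-38.4,27,2.2,0,0,0,0],
    [-38.4,40,2.2,0,0,0,0],
    [-38.4,48,2.2,0,0,0,0],
    [-38.4,53,2.2,0,0,0,0],
    [-38.4,55.5,2.2,0,0,0,0],
    [-38.4,57,2.2,0,0,0,0],
    [-38.4,57,2.2,0,0,0,0],
  ],
)

```text
time: 9.15
eef_pos: [503.0, -254.2, 30.1]
tool_rot: [-0.406, 0.58, -0.576, 0.408]
force: [-0.0, 0.4, -0.8]
finger_gap: 23.4
```

step_arm(
  increments=[
    [0,1,0,0,0,0,0],
    [0,1,0,0,0,0,0],
    [0,1,0,0,0,0,0.5],
    [0,1,0,0,0,0,0.5],
    [0,1,0,0,0,0,0.5],
    [0,1,0,0,0,0,0.5],
    [0,1,0,0,0,0,0.5],
    [0,-10,0,0,0,0,0.5],
    [0,-30,0,0,0,0,0.5],
    [0,-60,0,0,0,0,0.5],
    [0,-60,0,0,0,0,0.5],
  ],
)

```text
time: 10.07
eef_pos: [506.1, -256.2, 95.3]
tool_rot: [0.405, -0.578, 0.579, -0.409]
force: [-0.1, -0.0, 0.3]
finger_gap: 44.3
```

```bash
cat >> h.py <<'E'
from scipy.optimize import least_squares
def ball(tag,c,zlo):
    C,_=cloud(tag);k=(np.hypot(C[...,0]-c[0],C[...,1]-c[1])<15)&(C[...,2]>zlo)&(C[...,2]<zlo+14);Q=C[k]
    print("ball",len(Q), least_squares(lambda x:np.linalg.norm(Q-x,axis=1)-12.5,[*c,zlo],loss="soft_l1").x.round(1) if len(Q)>20 else None)
E
python3 - <<'E'
from h import *
snap("wrist","wd");ball("wd",(503,-254),60)
go(487.5,316,90,9.8)
E
```

```text
ball 776 [ 503.4 -255.1   61. ]
t 10.12 tcp [ 505.3 -255.8   93.5] F [ 0.6  0.  -0.1] gap 44.4
shift [-532.2    5.1 -209.6] rot [ -0.24 -29.51  -0.2 ]
```

step_arm(
  increments=[
    [-532,5,-209,0,-29.5,0,0.45],
    [-532,5,-209,0,-29.5,0,0.45],
    [-532,5,-209,0,-29.5,0,0.45],
    [-532,5,-209,0,-29.5,0,0.45],
    [-532,5,-209,0,-29.5,0,0.45],
    [-532,5,-209,0,-29.5,0,0.45],
    [-532,5,-209,0,-29.5,0,0.45],
    [-532,5,-209,0,-29.5,0,0.45],
    [-532,5,-209,0,-29.5,0,0.45],
    [-532,5,-209,0,-29.5,0,0.45],
    [-532,5,-209,0,-29.5,0,0.45],
    [-532,5,-209,0,-29.5,0,0.45],
    [-532,5,-209,0,-29.5,0,0.45],
    [-532,5,-209,0,-29.5,0,0.45],
    [-532,25,-209,0,-29.5,0,0.45],
    [-532,50,-209,0,-29.5,0,0.45],
    [-532,55,-209,0,-29.5,0,0.45],
    [-532,55,-209,0,-29.5,0,0.45],
  ],
)

```text
time: 11.62
eef_pos: [486.3, 314.7, 38.2]
tool_rot: [-0.541, 0.456, -0.455, 0.541]
force: [-0.3, 1.0, -0.8]
finger_gap: 39.5
```

```bash
python3 - <<'E'
from h import *
snap("wrist","we");ball("we",(487,315),28)
go(487,315,-4,9.8)
E
```

```text
ball 961 [487.8 314.4  29. ]
t 11.67 tcp [487.4 315.1  39.5] F [0.  0.5 0.1] gap 39.7
shift [ 0.  43.5 -0.5] rot [-0.14 -0.03 -0.07]
```

step_arm(
  increments=[
    [0.6,15,0,0,0,0,0.45],
    [0.6,30,0,0,0,0,0.45],
    [0.6,38,0,0,0,0,0.45],
    [0.6,41,0,0,0,0,0.45],
    [0.6,42.8,0,0,0,0,0.45],
    [0.6,42.8,0,0,0,0,0.45],
    [0.6,42.8,0,0,0,0,0],
    [0.6,42.8,0,0,0,0,0],
    [0.6,42.8,0,0,0,0,0],
    [0.6,42.8,0,0,0,0,0],
    [0.6,42.8,0,0,0,0,0],
    [0.6,42.8,0,0,0,0,0],
    [0.6,42.8,0,0,0,0,0],
  ],
)

```text
time: 12.75
eef_pos: [488.0, 314.8, -2.9]
tool_rot: [-0.54, 0.455, -0.456, 0.542]
force: [-0.1, 0.1, 6.7]
finger_gap: 23.4
```

step_arm(
  increments=[
    [0,0,0,0,0,0,0],
    [0,-15,0,0,0,0,0],
    [0,-40,0,0,0,0,0],
    [0,-75,0,0,0,0,0],
    [0,-110,0,0,0,0,0],
    [0,-115,0,0,0,0,0],
    [0,-115,0,0,0,0,0],
  ],
)

```text
time: 13.33
eef_pos: [489.1, 315.5, 114.5]
tool_rot: [-0.538, 0.455, -0.456, 0.544]
force: [0.3, -0.2, -0.4]
finger_gap: 23.4
```

```bash
python3 - <<'E'
from h import *
snap("wrist","wf")
p,q,_=pose()
P,im=cloud("wf");T=q.inv().apply((P-p).reshape(-1,3)).reshape(P.shape)
m=(abs(T[...,2])<9)&(abs(T[...,0])<16)&(T[...,1]>-52)&(T[...,1]<-5);Q=T[m];print(len(Q),least_squares(lambda x:np.linalg.norm(Q-x,axis=1)-12.5,[0,-33,0],loss="soft_l1").x if len(Q)>50 else "lost")
go(489.1,-292,100,-19.7)
E
```

```text
1285 [ -0.17922229 -33.60613618   0.90833427]
t 13.38 tcp [487.8 314.7 112.5] F [-0.   0.  -1.9] gap 23.3
shift [ 598.1   10.8 -101.8] rot [-0.22 29.48 -0.19]
```

step_arm(
  increments=[
    [598,0,-102,0,29.5,0,0],
    [598,0,-102,0,29.5,0,0],
    [598,0,-102,0,29.5,0,0],
    [598,0,-102,0,29.5,0,0],
    [598,0,-102,0,29.5,0,0],
    [598,0,-102,0,29.5,0,0],
    [598,0,-102,0,29.5,0,0],
    [598,0,-102,0,29.5,0,0],
    [598,0,-102,0,29.5,0,0],
    [598,0,-102,0,29.5,0,0],
    [598,0,-102,0,29.5,0,0],
    [598,0,-102,0,29.5,0,0],
    [598,0,-102,0,29.5,0,0],
    [598,0,-102,0,29.5,0,0],
    [598,0,-102,0,29.5,0,0],
    [598,0,-102,0,29.5,0,0],
    [598,30,-102,0,29.5,0,0],
    [598,45,-102,0,29.5,0,0],
    [598,48,-102,0,29.5,0,0],
    [598,48,-102,0,29.5,0,0],
  ],
)

```text
time: 15.05
eef_pos: [487.2, -290.1, 60.3]
tool_rot: [-0.406, 0.58, -0.576, 0.408]
force: [-0.1, -0.9, -1.3]
finger_gap: 23.4
```

```bash
python3 - <<'E'
from h import *
go(489.2,-292,30,-19.7)
E
```

```text
t 15.05 tcp [ 487.2 -290.1   60.3] F [-0.1 -0.9 -1.3] gap 23.4
shift [ 1.3 30.3  2.6] rot [ 0.15 -0.01 -0.31]
```

step_arm(
  increments=[
    [1.3,12,2.2,0,0,-0.3,0],
    [1.3,22,2.2,0,0,-0.3,0],
    [1.3,27,2.2,0,0,-0.3,0],
    [1.3,29.5,2.2,0,0,-0.3,0],
    [1.3,30.5,2.2,0,0,-0.3,0],
    [1.3,30.5,2.2,0,0,-0.3,0],
    [1.3,30.5,2.2,0,0,-0.3,0.5],
    [1.3,30.5,2.2,0,0,-0.3,0.5],
    [1.3,30.5,2.2,0,0,-0.3,0.5],
    [1.3,30.5,2.2,0,0,-0.3,0.5],
    [1.3,30.5,2.2,0,0,-0.3,0.5],
    [1.3,20,2.2,0,0,0,0.5],
    [1.3,0,2.2,0,0,0,0.5],
    [1.3,-30,2.2,0,0,0,0.5],
    [-20,-70,2.2,0,0,0,0.5],
    [-35,-90,2.2,0,0,0,0.5],
    [-35,-90,2.2,0,0,0,0.5],
    [-35,-90,2.2,0,0,0,0.5],
  ],
)

```text
time: 16.55
eef_pos: [502.3, -258.5, 152.7]
tool_rot: [-0.406, 0.578, -0.577, 0.409]
force: [0.1, 0.1, 0.3]
finger_gap: 43.9
```

```bash
python3 - <<'E'
from h import *
snap("wrist","wg")
for c in[(503,-254.5),(489.2,-292),(475.8,-328.7)]:ball("wg",c,60)
go(556.6,-9,110,-7.3)
P,im=cloud("wg")
m=(abs(P[:,:,2]-57.5)<3)&(np.hypot(P[:,:,0]-488,P[:,:,1]+290)<105)
Q=P[m];print(m.sum(),cv2.minAreaRect(Q[:,:2].astype(np.float32)))
im=cv2.imread("pics/wg.png");cv2.imwrite("pics/wgb.png",cv2.resize(im[60:300,150:420],(675,600),interpolation=cv2.INTER_CUBIC))
E
```

```text
ball 504 [ 503.5 -255.2   61.1]
ball 474 [ 489.2 -292.6   61.1]
ball 410 [ 473.4 -330.8   61.2]
t 16.6 tcp [ 501.2 -258.4  151.2] F [-0.6  0.1 -0. ] gap 44.0
shift [-253.3   42.5  -31.6] rot [  0.04 -12.36  -0.3 ]
6551 ((494.48651123046875, -277.35052490234375), (139.05076599121094, 64.23257446289062), 70.32305145263672)
```

View pics/wgb.png

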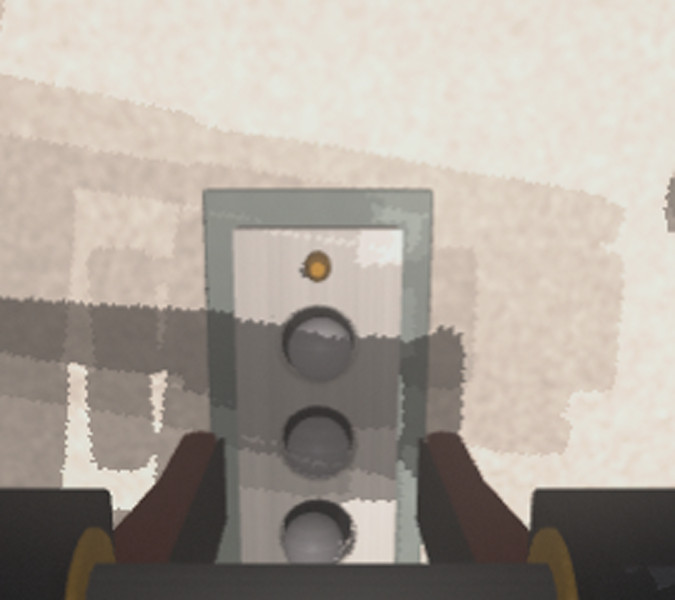

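Crop: all three balls are seated, at (319,343), (319,440) and (316,535). Fits give z≈61.1, which is 59.5 after the +1.6 camera bias. Next is the cover.

step_arm(
  increments=[
    [-253,-10,-31.6,0,-12.4,0,0.5],
    [-253,-10,-31.6,0,-12.4,0,0.5],
    [-253,-10,-31.6,0,-12.4,0,0.5],
    [-253,-10,-31.6,0,-12.4,0,0.5],
    [-253,-10,-31.6,0,-12.4,0,0.5],
    [-253,-10,-31.6,0,-12.4,0,0.5],
    [-253,-10,-31.6,0,-12.4,0,0.5],
    [-253,-10,-31.6,0,-12.4,0,0.5],
    [-253,-10,-31.6,0,-12.4,0,0.5],
  ],
)

```text
time: 17.35
eef_pos: [555.6, -10.1, 161.2]
tool_rot: [-0.467, 0.532, -0.529, 0.468]
force: [-0.2, 0.2, 0.5]
finger_gap: 43.6
```

```bash
cat > cov.py <<'E'
from h import *
def blue(tag,zlo,zhi,c,R):
    P,im=cloud(tag);h=cv2.cvtColor(im,cv2.COLOR_RGB2HSV)
    near=(np.hypot(P[...,0]-c[0],P[...,1]-c[1])<R)&(P[...,2]>zlo)&(P[...,2]<zhi)
    b=near&(h[...,0]>95)&(h[...,0]<130)&(h[...,1]>90)
    return P,im,b
def rect(Q):
    (cx,cy),(w,h),a=cv2.minAreaRect(Q[:,:2].astype(np.float32)); return round(cx,1),round(cy,1),round(w,1),round(h,1),round(a,2)
def holes(tag,b,z):
    "hole centres: contours inside filled blue mask, projected to plane z"
    m=b.astype(np.uint8)*255; m=cv2.morphologyEx(m,cv2.MORPH_OPEN,np.ones((2,2)))
    cs,hi=cv2.findContours(m,cv2.RETR_CCOMP,cv2.CHAIN_APPROX_NONE)
    for i,c in enumerate(cs):
        if hi[0][i][3]>=0 and cv2.contourArea(c)>15:
            (u,v),rad=cv2.minEnclosingCircle(c); M=cv2.moments(c);uv=(M["m10"]/M["m00"],M["m01"]/M["m00"])
            print("hole",np.round(uv,1),round(rad,1),cv2.contourArea(c),atz(tag,[uv],z).round(1))
E
python3 - <<'E'
from cov import *
snap("wrist","wh")
P,im,b=blue("wh",20,32,(556,-8),110)
print(b.sum(),np.median(P[b][:,2]),rect(P[b]));holes("wh",b,26)
rib=(np.hypot(P[...,0]-556,P[...,1]+8)<60)&(abs(P[...,2]-67)<4);print(rib.sum(),rect(P[rib]))
go(556,-9,60,-7.3)
im2=cv2.imread("pics/wh.png");cv2.imwrite("pics/whb.png",cv2.resize(im2[60:300,120:440],(800,600),interpolation=cv2.INTER_CUBIC))
E
```

```text
7279 27.71354416709471 (557.7, -8.1, 169.6, 63.2, 82.19)
hole [280.7 253. ] 6.2 93.0 [[549.2 -79.5  26. ]]
hole [281.5 198.2] 29.1 1155.5 [[558.1 -15.1  26. ]]
hole [282.3 125.9] 7.3 148.0 [[568.5  61.9  26. ]]
926 (558.3, -7.3, 49.0, 17.7, 82.59)
t 17.4 tcp [555.5 -10.8 161.4] F [ 0.4 -0.7  0.2] gap 43.5
shift [ -1.3 101.4   0.5] rot [ 0.14  0.01 -0.27]
```

```bash
python3 - <<'E'
from h import *
go(558,-8,40,-7.8);go(558,-8,0,-7.8)
E
```

```text
t 17.4 tcp [555.5 -10.8 161.4] F [ 0.4 -0.7  0.2] gap 43.5
shift [ -2.5 121.4   2.4] rot [ 0.14  0.51 -0.27]
t 17.4 tcp [555.5 -10.8 161.4] F [ 0.4 -0.7  0.2] gap 43.5
shift [ -2.3 161.4   2.5] rot [ 0.14  0.51 -0.27]
```

step_arm(
  increments=[
    [-2.4,40,2.4,0.1,0.5,-0.3,0.5],
    [-2.4,80,2.4,0.1,0.5,-0.3,0.5],
    [-2.4,110,2.4,0.1,0.5,-0.3,0.5],
    [-2.4,130,2.4,0.1,0.5,-0.3,0.5],
    [-2.4,145,2.4,0.1,0.5,-0.3,0.5],
    [-2.4,155,2.4,0.1,0.5,-0.3,0.5],
    [-2.4,160,2.4,0.1,0.5,-0.3,0.5],
    [-2.4,162,2.4,0.1,0.5,-0.3,0.5],
    [-2.4,162,2.4,0.1,0.5,-0.3,0.5],
  ],
)

```text
time: 18.15
eef_pos: [558.1, -8.6, -0.5]
tool_rot: [-0.465, 0.533, -0.533, 0.464]
force: [-0.3, 0.0, -0.1]
finger_gap: 43.6
```

```bash
python3 - <<'E'
from h import *
go(558,-8,-1,-7.8)
E
```

```text
t 18.15 tcp [ 5.581e+02 -8.600e+00 -5.000e-01] F [-0.3  0.  -0.1] gap 43.6
shift [-0.6  0.5 -0.2] rot [ 0.03 -0.05  0.03]
```

step_arm(
  increments=[
    [-0.5,0.5,0,0,0,0,0],
    [-0.5,0.5,0,0,0,0,0],
    [-0.5,0.5,0,0,0,0,0],
    [-0.5,0.5,0,0,0,0,0],
    [-0.5,0.5,0,0,0,0,0],
    [-0.5,0.5,0,0,0,0,0],
    [-0.5,0.5,0,0,0,0,0],
    [-0.5,0.5,0,0,0,0,0],
    [-0.5,-10,0,0,0,0,0],
    [-0.5,-30,0,0,0,0,0],
    [-0.5,-60,0,0,0,0,0],
    [-0.5,-90,0,0,0,0,0],
    [-0.5,-115,0,0,0,0,0],
    [-0.5,-120,0,0,0,0,0],
    [-0.5,-120,0,0,0,0,0],
    [-0.5,-120,0,0,0,0,0],
  ],
)

```text
time: 19.48
eef_pos: [557.4, -8.0, 118.8]
tool_rot: [-0.465, 0.533, -0.533, 0.464]
force: [-0.9, 0.9, -3.4]
finger_gap: 18.1
```

```bash
cat >> cov.py <<'E'
def heldcover(tag):
    P,im=cloud(tag);p,q,_=pose();T=q.inv().apply((P-p).reshape(-1,3)).reshape(P.shape)
    h=cv2.cvtColor(im,cv2.COLOR_RGB2HSV)
    b=(abs(T[...,1]+28)<9)&(h[...,0]>95)&(h[...,0]<130)&(h[...,1]>90)&(abs(T[...,2])<45)&(abs(T[...,0])<110)
    b=b.astype(np.uint8);n,l,st,_=cv2.connectedComponentsWithStats(b);i=1+np.argmax(st[1:,4]);b=l==i
    Q=T[b];print("top face y",np.median(Q[:,1]).round(1),"x range",np.percentile(Q[:,0],[0.3,50]).round(1))
    for a in range(-85,-20,8):
        k=Q[(Q[:,0]>=a)&(Q[:,0]<a+8)]
        if len(k)>30:print(a+4,np.round([*np.percentile(k[:,2],[0.5,99.5]),np.percentile(k[:,2],[.5,99.5]).mean(),np.median(k[:,1])],1))
    np.savez("mask",b=b)
    # hole
    cs,hi=cv2.findContours(b.astype(np.uint8),cv2.RETR_CCOMP,cv2.CHAIN_APPROX_NONE)
    yt=np.median(Q[:,1])
    for i,c in enumerate(cs):
        if hi[0][i][3]>=0 and cv2.contourArea(c)>40:
            M=cv2.moments(c);uv=(M["m10"]/M["m00"],M["m01"]/M["m00"])
            W,n,_=ray(tag,[uv]);d=q.inv().apply(n@W[:3,:3].T);o=q.inv().apply(W[:3,3]-p);X=o+d*((yt-o[1])/d[:,1])[:,None]
            print("hole",np.round(uv,1),cv2.contourArea(c),X.round(1))
E
python3 - <<'E'
from cov import *
snap("wrist","wi");heldcover("wi")
go(489,-292.5,110,-19.75)
im2=cv2.imread("pics/wi.png");cv2.imwrite("pics/wib.png",cv2.resize(im2,(800,600),interpolation=cv2.INTER_CUBIC))
E
```

```text
top face y -28.9 x range [-85.  -49.5]
-81 [-31.6  31.8   0.1 -28.9]
-73 [-31.4  31.7   0.2 -28.9]
-65 [-31.3  31.5   0.1 -28.8]
-57 [-31.3  31.6   0.2 -28.8]
-49 [-31.3  31.6   0.1 -28.9]
-41 [-31.2  31.6   0.2 -28.9]
-33 [-31.1  31.7   0.3 -28.8]
-25 [-31.4  31.8   0.2 -28.8]
-17 [-31.3  31.7   0.2 -28.8]
hole [278.2 119.1] 480.5 [[-71.9 -28.9   0.3]]
t 19.53 tcp [556.9  -8.  118.1] F [ 1.2 -0.1 -2.5] gap 18.0
shift [291.1   8.4 -28.5] rot [ 0.17 11.91  0.06]
```

View pics/wib.png

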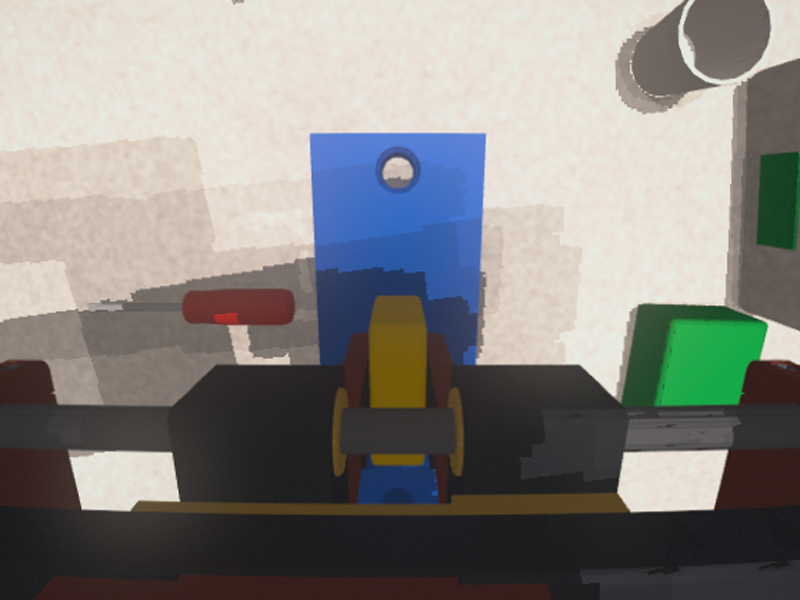

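Wrist view: the cover is gripped squarely on the rib, with the far hole at (398,171). In the tool frame that is (-71.9, 0.3), so it is centred. I'll move over the block.

step_arm(
  increments=[
    [291,0,-28.5,0.2,11.9,0,0],
    [291,0,-28.5,0.2,11.9,0,0],
    [291,0,-28.5,0.2,11.9,0,0],
    [291,0,-28.5,0.2,11.9,0,0],
    [291,0,-28.5,0.2,11.9,0,0],
    [291,0,-28.5,0.2,11.9,0,0],
    [291,0,-28.5,0.2,11.9,0,0],
    [291,0,-28.5,0.2,11.9,0,0],
    [291,10,-28.5,0.2,11.9,0,0],
    [291,20,-28.5,0.2,11.9,0,0],
    [291,29,-28.5,0.2,11.9,0,0],
    [291,29,-28.5,0.2,11.9,0,0],
  ],
)

```text
time: 20.53
eef_pos: [487.2, -289.8, 86.0]
tool_rot: [-0.408, 0.579, -0.576, 0.406]
force: [-0.2, 0.8, -3.0]
finger_gap: 17.8
```

```bash
cat >> cov.py <<'E'
def through(tag):
    P,im=cloud(tag);p,q,_=pose();T=q.inv().apply((P-p).reshape(-1,3)).reshape(P.shape)
    b=np.hypot(T[...,0]+72,T[...,2])<9
    h=cv2.cvtColor(im,cv2.COLOR_RGB2HSV);g=(h[...,0]>8)&(h[...,0]<30)&(h[...,1]>90)
    v,u=np.nonzero(g&(np.hypot(T[...,0]+72,T[...,2])<16))
    if len(u):
        k=T[v,u];print("brass px",len(u),u.mean().round(1),v.mean().round(1),"tool pts med",np.median(k,0).round(1),"ytop",np.percentile(k[:,1],5).round(1))
        top=k[k[:,1]<np.percentile(k[:,1],5)+3];print("tip",top.mean(0).round(1))
E
python3 - <<'E'
from cov import *
snap("wrist","wj");heldcover("wj");through("wj");go(489,-292.5,90,-19.75)
im2=cv2.imread("pics/wj.png");cv2.imwrite("pics/wjb.png",cv2.resize(im2[70:170,220:340],(720,600),interpolation=cv2.INTER_CUBIC))
E
```

```text
top face y -27.0 x range [-85.1 -49.5]
-81 [-32.4  30.9  -0.8 -27. ]
-73 [-32.4  30.7  -0.8 -27. ]
-65 [-32.3  30.7  -0.8 -26.9]
-57 [-32.4  30.8  -0.8 -26.9]
-49 [-32.4  30.6  -0.9 -26.9]
-41 [-32.3  30.5  -0.9 -27. ]
-33 [-32.4  30.7  -0.8 -27. ]
-25 [-32.3  31.1  -0.6 -26.9]
-17 [-32.2  30.9  -0.7 -27. ]
hole [278.2 119.2] 492.0 [[-72.  -27.   -0.7]]
brass px 58 281.0 124.1 tool pts med [-70.6   7.9   1. ] ytop 6.6
tip [-70.5   7.8   1.1]
t 20.58 tcp [ 487.9 -290.1   87.2] F [ 0.3  0.5 -2.2] gap 17.7
shift [ 1.8 -2.8  1.8] rot [0.21 0.13 0.  ]
```

View pics/wjb.png

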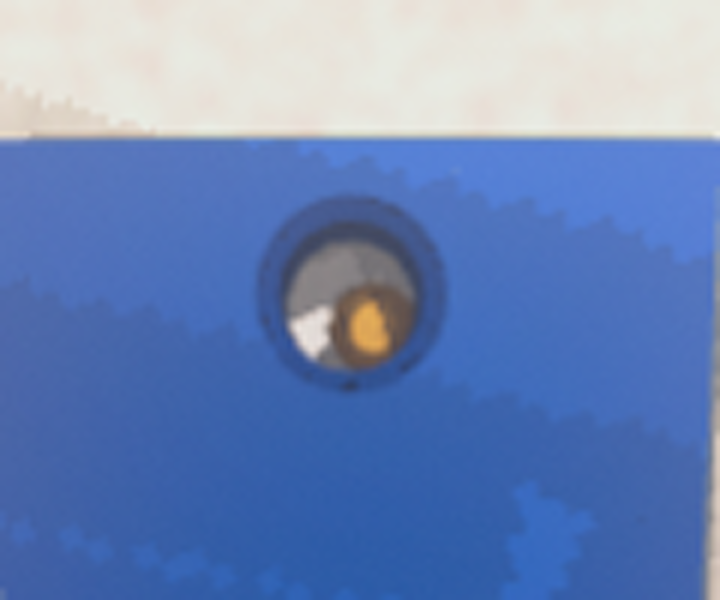

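Through the far hole the dowel tip shows low and right of centre, at crop (372,325) against a hole centre near (350,300). The computed shift of about +1.8, +1.8 mm agrees.

step_arm(
  increments=[
    [1.8,0,1.8,0.2,0.1,0,0],
    [1.8,2,1.8,0.2,0.1,0,0],
    [1.8,2,1.8,0.2,0.1,0,0],
    [1.8,2,1.8,0.2,0.1,0,0],
    [1.8,2,1.8,0.2,0.1,0,0],
    [1.8,2,1.8,0.2,0.1,0,0],
  ],
)

```text
time: 21.08
eef_pos: [489.2, -292.6, 85.5]
tool_rot: [0.407, -0.578, 0.578, -0.407]
force: [0.7, 0.4, -3.1]
finger_gap: 18.0
```

```bash
python3 - <<'E'
from cov import *
snap("wrist","wk");heldcover("wk");through("wk");go(489,-292.5,60,-19.75)
print([x.round(1) for x in [proj("wk",[(513.3,-224.6,78)])]])
# fine: fit circle of dark/bright inside hole
im=np.load("wk.npz")["im"];h=cv2.cvtColor(im,cv2.COLOR_RGB2HSV)
for v in range(108,136):print(''.join('o' if (8<a[0]<30 and a[1]>90) else '#' if 95<a[0]<130 and a[1]>90 else '.' for a in h[v,262:300]))
E
```

```text
top face y -28.1 x range [-85.1 -49.5]
-81 [-31.8  31.5  -0.2 -28.1]
-73 [-31.6  31.5  -0.  -28.2]
-65 [-31.6  31.3  -0.1 -28.1]
-57 [-31.6  31.3  -0.2 -28.1]
-49 [-31.5  31.5  -0.  -28.1]
-41 [-31.4  31.2  -0.1 -28.2]
-33 [-31.5  31.5   0.  -28.2]
-25 [-31.6  31.5  -0.1 -28.1]
-17 [-31.5  31.6   0.1 -28.1]
hole [278.3 119.1] 486.5 [[-71.9 -28.1   0.1]]
brass px 72 277.2 121.0 tool pts med [-72.3   6.   -0.7] ytop 5.0
tip [-72.3   6.   -0.4]
t 21.13 tcp [ 489.1 -292.6   85.5] F [-0.5  0.5 -3.2] gap 17.4
shift [-0.  25.5 -0.2] rot [-0.02  0.02  0.01]
[array([[277.8, 121.4]])]
############..........################
##########.............###############
#########...............##############
########.................#############
#######..................#############
#######..................#############
#######....................###########
######.....................###########
######.....................###########
######.......oooooo........###########
#####.......oooooooo........##########
#####.......oooooooo........##########
#####......ooooooooo........##########
#####......ooooooooo........##########
#####......ooooooooo.......###########
#####......ooooooooo.......###########
######......oooooooo.......###########
######.......oooooo.......############
#######...................############
########.................#############
#########...............##############
##########.............###############
###########...........################
##############......##################
######################################
######################################
######################################
######################################
```

Dowel tip (-72.3,-0.5) against hole (-71.9,0.1) in the tool frame, so they are aligned. Descending gently.

step_arm(
  increments=[
    [-0.3,4,-0.4,0,0,0,0],
    [-0.3,7,-0.4,0,0,0,0],
    [-0.3,9,-0.4,0,0,0,0],
    [-0.3,11,-0.4,0,0,0,0],
    [-0.3,13,-0.4,0,0,0,0],
    [-0.3,15,-0.4,0,0,0,0],
    [-0.3,15,-0.4,0,0,0,0],
  ],
)

```text
time: 21.72
eef_pos: [488.6, -292.0, 70.0]
tool_rot: [-0.407, 0.578, -0.578, 0.407]
force: [-0.6, 0.1, -2.8]
finger_gap: 17.8
```

step_arm(
  increments=[
    [0,3,0,0,0,0,0],
    [0,6,0,0,0,0,0],
    [0,9,0,0,0,0,0],
    [0,11,0,0,0,0,0],
    [0,12,0,0,0,0,0],
    [0,12,0,0,0,0,0],
  ],
)

```text
time: 22.22
eef_pos: [488.4, -291.9, 57.6]
tool_rot: [-0.407, 0.579, -0.578, 0.407]
force: [0.3, -0.2, -3.0]
finger_gap: 17.9
```

step_arm(
  increments=[
    [0,1.5,0,0,0,0,0],
    [0,3,0,0,0,0,0],
    [0,4.5,0,0,0,0,0],
    [0,6,0,0,0,0,0],
    [0,6,0,0,0,0,0],
  ],
)

```text
time: 22.63
eef_pos: [488.6, -292.0, 52.1]
tool_rot: [-0.407, 0.578, -0.578, 0.407]
force: [-1.4, 1.6, 5.2]
finger_gap: 18.0
```

step_arm(
  increments=[
    [0,2,0,0,0,0,0],
    [0,4,0,0,0,0,0],
    [0,6,0,0,0,0,0],
    [0,6,0,0,0,0,0],
  ],
)

```text
time: 22.97
eef_pos: [488.6, -292.0, 46.9]
tool_rot: [-0.407, 0.578, -0.578, 0.407]
force: [-3.0, 3.0, 10.2]
finger_gap: 17.9
```

step_arm(
  increments=[
    [0,1,0,0,0,0,0],
    [0,2,0,0,0,0,0],
    [0,3,0,0,0,0,0],
    [0,3,0,0,0,0,0],
  ],
)

```text
time: 23.3
eef_pos: [488.6, -292.0, 45.6]
tool_rot: [-0.407, 0.578, -0.578, 0.407]
force: [-5.4, 4.7, 18.2]
finger_gap: 18.2
```

```bash
python3 - <<'E'
from cov import *
snap("wrist","wl");heldcover("wl");o=r.get_obs();print(o["eef_pos"].round(1),np.round(o["force"],1),o["ft_torque"])
E
```

```text
top face y -28.1 x range [-85.1 -49.5]
-81 [-31.8  31.5  -0.1 -28.1]
-73 [-31.6  31.4  -0.1 -28.1]
-65 [-31.8  31.4  -0.2 -28.1]
-57 [-31.8  31.3  -0.3 -28.1]
-49 [-31.6  31.5  -0.1 -28.1]
-41 [-31.7  31.2  -0.2 -28.1]
-33 [-31.6  31.5  -0.  -28.1]
-25 [-31.7  31.5  -0.1 -28.1]
-17 [-31.7  31.6  -0.1 -28.1]
hole [278.3 119.4] 473.0 [[-71.8 -28.1   0. ]]
[ 488.6 -292.    45.6] [-5.5  3.5 16.7] [ 0.45254139  0.96396679 -0.03463983]
```

step_arm(
  increments=[
    [0,1,-0.4,0,0,0,0],
    [0,2,-0.4,0,0,0,0],
    [0,2,-0.4,0,0,0,0],
    [0,2,-0.4,0,0,0,0],
    [0,2,-0.4,0,0,0,0],
    [0,2,-0.4,0,0,0,0],
  ],
)

```text
time: 23.85
eef_pos: [488.7, -292.1, 45.6]
tool_rot: [0.407, -0.578, 0.579, -0.407]
force: [-4.1, 3.1, 18.6]
finger_gap: 17.7
```

```bash
python3 - <<'E'
from cov import *
snap("scene","scz");snap("top","topz");o=r.get_obs();print(o["eef_pos"].round(1),np.round(o["force"],1),o["ft_torque"],o["finger_gap"],np.abs(o["qvel"]).max())
P,im=cloud("topz");h=cv2.cvtColor(im,cv2.COLOR_RGB2HSV)
b=(h[...,0]>95)&(h[...,0]<130)&(h[...,1]>90)&(np.hypot(P[...,0]-489,P[...,1]+292)<110)
Q=P[b];print("top-cam cover pts",len(Q),np.percentile(Q[:,2],[5,50,95]) if len(Q) else "")
P,im=cloud("scz");h=cv2.cvtColor(im,cv2.COLOR_RGB2HSV)
b=(h[...,0]>95)&(h[...,0]<130)&(h[...,1]>90)&(np.hypot(P[...,0]-489,P[...,1]+292)<110)
Q=P[b];print("scene cover pts",len(Q),np.percentile(Q[:,2],[5,50,95]) if len(Q) else "")
c=np.hypot(P[...,0]-489,P[...,1]+292)<110
if len(Q):
    T=Q[Q[:,2]>np.percentile(Q[:,2],60)];A=np.c_[T[:,:2]-[489,-292],np.ones(len(T))];print("plane slope",np.linalg.lstsq(A,T[:,2],rcond=None)[0])
print(ball("topz",(503,-254),28))
E
```

```text
[ 488.6 -292.    45.6] [-4.   3.8 18.1] [ 0.6397633   0.99651724 -0.0169179 ] 17.811282887874455 0.0015944985563900941
top-cam cover pts 908 [67.69989528 71.43831105 75.10351265]
scene cover pts 1240 [ 51.33764777  72.24326996 382.08057057]
plane slope [  1.18768703   0.79026046 133.6620488 ]
ball 0 None
None
```

```bash
python3 -c "
from cell import r
print(r.close_job())"
```

```text
the job is handed in; nothing more can be done
None
```

I put both stand balls into the empty wells, set the cover on the dowels and pressed the block down to its stop. I handed the job in at about 24 s, still gripping and pressing.

- **Balls:** the wrist camera showed all three seated in the block. The fitted centres were at z≈61.1, which is 59.5 mm after a camera bias of about +1.6 mm.
- **Cover on the dowels:** before the descent, I checked the far dowel through its hole, and it was centred to about 0.6 mm. The near dowel could not be seen. The first 28 mm of descent met no resistance beyond the cover's own weight.
- **Pressed down:** the push is about 18 N, above the 12 N needed. The tool stayed at z=45.6 mm when I pushed harder. The cover top read 71–72 mm against an expected 72 mm for flush and fully down. A 4–5 N side force remained.

**Checks that disagreed:**
- The reported tool tip lies about 30 mm beyond the real fingertips, so I worked from the fingertips as measured.
- The top camera put the stand balls and the block about 3–5 mm further in y than the wrist camera. The grasps agreed with the wrist camera, so I used that.
- The last attempt to fit the cover's tilt from the scene camera failed because arm pixels got in. Levelness therefore rests on the tool's orientation and the cover-top height.

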